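Third hand for a microphone handle

TASK

Pick up the microphone handle that has no head, lay it down in the two V-blocks of the jig with its flat tail towards the sprung stop plate, and push it along the cradle so that the tail presses the plate with a steady force of about 10 newtons, never driving the plate to the end of its spring travel. My mate will then screw the grille onto the free neck, so finish while still holding: keep your grip and keep pressing, do not let go. Leave the loose grille, the jar of screws and the screwdriver where they are.

Things in the scene. Friction and masses are not known exactly. Their poses are not given: they have to be found in the camera images.
- mic: headless microphone handle lying on the table: silvery bar 35 mm in diameter, about 0.2 kg. Origin on its axis; own x points along it to the flat tail, 95 mm ahead. Behind the origin: black hexagonal anti-roll ring at 87 to 105 mm (35 mm across flats, 40 mm corners), then a bare brass neck, 25 mm in diameter, to 121 mm. It may be rolled about x
- mic_tail (a point): centre of the flat tail face of the handle (the end without ring and neck), on its axis
- jig: fixed jig: dark steel base 295 x 110 x 12 mm, two white V-blocks, sprung stop. Origin on the table midway between the blocks; z up, x along the cradle to the stop. Blocks centred at x -62 and +62 mm, 16 mm long, 70 mm wide, tops about 57 mm above the table; open gap for fingers between them. Fixed steel wall behind the stop at x 138 to 152 mm, 97 mm high, 100 mm wide
- cradle (a point): the point on the jig's axis midway between the V-blocks, 55 mm above the table; a handle lying in both V-blocks has its axis on the line through this point along the jig's x axis
- stop_face (a point): centre of the face of the aluminium stop plate (70 mm wide, 60 mm high, 8 mm thick) that looks at the cradle; 55 mm above the table and, unpressed, 85 mm along the jig's x axis from the cradle point. It moves with the plate
- stop (a joint): travel of the stop plate in m along the jig's x axis: 0 unpressed, 0.020 at the end of travel; the spring gives 1 N per mm (10 N at 0.010)
- grille: loose ball-shaped steel microphone grille, 52 mm wide, 61 mm high, standing on its collar; origin at the centre of its underside; leave alone
- jar: clear jar of screws with steel cap, 64 mm wide, 70 mm high; origin at the centre of its underside; leave alone
- driver: screwdriver 180 mm long lying on the table; leave alone
Mind the look-alikes: they are no part of the job. Leave any blue look-alike of the mic alone.

How it is judged:
On the way, in this order (a step that is already met when the one before it is completed fails the run):
1. the handle is lifted clear of the table (height (world z) of mic above 0.045 m and contact force between the fingers and mic above 1 N), for 0.1 s.
2. lying in both V-blocks, the tail presses the stop plate steadily with 6 to 14 N for a second (contact force between mic and stop between 6 and 14 N and distance between mic_tail and stop_face below 0.006 m and angle between the x axis of mic and the x axis of jig, either way round below 0.06 rad and y of mic in the frame of cradle between -0.004 and 0.004 m and z of mic in the frame of cradle between -0.004 and 0.004 m and contact force between the fingers and mic above 2 N and linear speed of mic below 0.01 m/s), for 1 s.
At the end, for the whole second after the job is handed in: The handle lies in both V-blocks (axis within 4 mm of the cradle line and 0.06 rad of its direction), tail centre within 6 mm of the stop plate's centre, the tail pressing the plate with 6 to 14 N, still, with the fingers still on the handle, through the last second (all of step 2); the arm keeps its last pose, push and grip.
It fails at once if the stop plate is driven to the end of its travel (beyond 18 mm) (value of joint stop above 0.018 m).
It fails at once if the grille, the jar or the screwdriver is moved more than 30 mm (distance of any of grille, jar, driver from where it was at the start of the episode above 0.03 m).
It also fails if it takes over 38 s, if anything falls off the work surface, if the arm or the gripper's body presses on something with over 40 N, if the wrist force passes 120 N, or if a joint passes its speed limit or range.

ROBOT

A 6-joint arm with a two-finger parallel gripper is mounted at the origin on the work surface. World frame = base frame: x ahead of the robot, y to its left, z up, the work surface at z = 0. Lengths are in m, angles in rad, forces in N, time in s.
With the tool pointing down it reaches from about 0.35 to 0.95 m from the base axis. Payload 17.4 kg.
Tool frame: the origin (TCP) lies on the centre line of the jaws, within the pads' length; the fingertips stand 11 mm ahead of it and the grasp point (between the pads) lies 8 mm behind it; z points along the fingers, y is the line along which they close (so a half turn about z gives the same grasp; the last joint's range is limited). The gripper opens to 93 mm and grips with 3 to 60 N. Pads are 15 mm wide; open, the fingers measure 128 mm over their backs; the gripper's body (75 mm by 188 mm) begins 65 mm behind the grasp point.
Start: joints at [1.275, 0.116, 1.442, -0, 1.584, -0.038], TCP at [0.172, 0.653, 0.197] pointing down, gripper open.
Joint ranges: [-2.83, 2.83], [-0.83, 2.19], [0.07, 2.5], [-1.14, 4.28], [0.01, 3], [-2.97, 2.97]. Speed limits (rad/s): [1.89, 1.89, 2.22, 3.14, 3.14, 3.14].

INTERFACE

Orientations are given as a rotation vector (axis times angle).
In Python, from station import env gives the robot as it stands.
- The arm moves only by the tool jog_arm, never from a script. Its argument "deltas" is a list of rows, each a list of 7 numbers: the turn, a rotation vector about the tool's x, y, z in degrees, then the shift along the tool's x, y, z in m, then the opening, from -1 (shut) to 1 (fully open). In form: [[ax, ay, az, x, y, z, hand], ...]. A call has 1 to 5 rows; each row shifts and turns the commanded pose from where the row before left it, along the tool's axes as they then stand; what a row does not reach is not made up. A row lasts 1/10 s, in which the tool goes at most 50 mm and 8.59 degrees, less where a joint would pass 70% of its speed; a pose out of reach is approached as far as the arm can. A call with a gripper value outside its range is refused whole. The fingers move at their own pace and stop on an object; the grip force is fixed at half the most. Time passes only in rows, so rows that do not move let the fingers close. It gives the time, the measured TCP pose, the force, the opening and the grip force at its end, in the units of the state.
- env.read_state(): the state, without advancing time (a new reading comes with each control period).
- env.capture(name): name is "side" or "top"; returns a dict with "color" (400x640x3 uint8, red, green, blue), "z_map" (400x640 float32, m along the optical axis (not along the pixel's ray), 0 where there is no reading), "intrinsics" (3x3 intrinsics, pixels), "rvec" (rotation vector, rad) and "tvec" (3), from world to camera coordinates, as OpenCV has them. Camera axes: x right, y down, z forward; pixel columns grow to the right and rows downward; lengths in m; the calibration is good to about 2 mm. A picture is of the moment at which its call begins.
- env.finish_job(): hands the job in; it is judged then, once.
The state is a dict: "time_s": time; "joint_pos": joint angles; "dq": joint speeds; "joint_efforts": joint torques, N m; "eef_pos": TCP position; "orientation": TCP orientation; "wrist_force": force on the tool from outside, world axes, zero at the start; "moment": the same for the moment, N m; "width": finger opening in m; "finger_force": force on a finger pad.
Only numpy, scipy, OpenCV 4.12 (cv2) and the standard library are available. Lean on these libraries where they do the work, as an engineer would, in place of code of your own. Each camera call takes 0.05 s, during which the arm holds its last target. There are 200 camera calls.

## Working session

There is one attempt and no reset: what is moved stays moved. The work goes in short steps, Python scripts to look and compute and a tool call to move; the robot and the scene stay as the last step left them, time stands still between calls to the robot, and variables do not carry over. Pictures are saved under pics/ and viewed, at most 10 in all, crops included, and the job is handed in when it is done.

Besides the shell and the picture viewer there is one more tool, called after ">>>" as name(argument=value, ...) on one line, values as JSON. jog_arm: Moves the arm, as the interface text tells. Its arguments: {"type":"object","properties":{"deltas":{"type":"array"}},"required":["deltas"]}

```bash
mkdir -p pics
python3 - <<'E'
from station import env
import cv2,numpy as np
for n in("top","side"):
    c=env.capture(n); np.savez(n+".npz",**c); cv2.imwrite(f"pics/{n}0.png",c["color"][:,:,::-1])
s=env.read_state()
for k,v in s.items(): print(k,np.round(v,3))
E
```

```text
time_s 0.1
joint_pos [ 1.275  0.116  1.442 -0.     1.584 -0.038]
dq [-0.001 -0.002 -0.002  0.001  0.001 -0.   ]
joint_efforts [ 1.0000e-03 -7.2290e+01 -6.2386e+01  7.8000e-02  2.3000e-02 -0.0000e+00]
eef_pos [0.172 0.652 0.196]
orientation [-4.040e-01 -3.115e+00  2.000e-03]
wrist_force [-0.156  0.736  0.345]
moment [ 0.036  0.017 -0.043]
finger_force 0.0
width 0.093
```

View pics/top0.png

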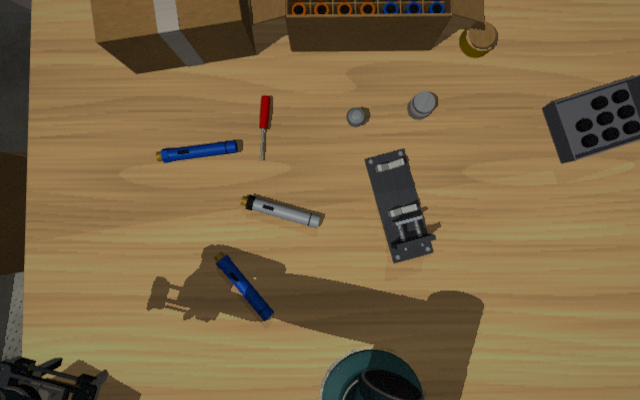

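View pics/side0.png

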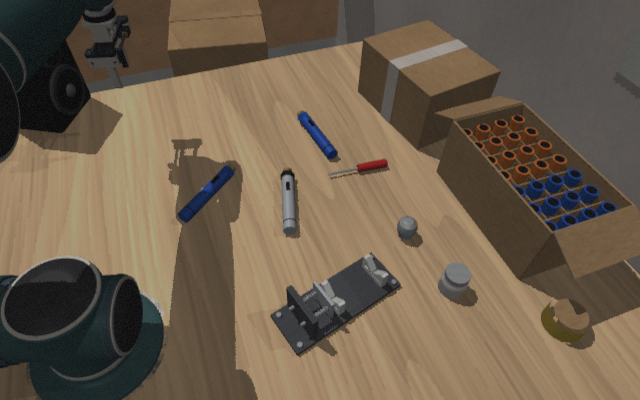

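The top picture shows the silver mic from its brass neck at (243,201) to its tail at (321,220). The jig runs from (385,157) to the stop and wall at about (413,245). The side view agrees. Next I'll enlarge the crops and measure with depth.

```bash
cat > h.py <<'E'
import numpy as np,cv2
def cloud(c):
    K=c["intrinsics"];R=cv2.Rodrigues(c["rvec"])[0];t=np.ravel(c["tvec"]);z=c["z_map"]
    v,u=np.mgrid[:z.shape[0],:z.shape[1]]
    p=np.stack([(u-K[0,2])/K[0,0]*z,(v-K[1,2])/K[1,1]*z,z],-1)
    return (p-t)@R
def ray(c,u,v,h):
    K=c["intrinsics"];R=cv2.Rodrigues(c["rvec"])[0];t=np.ravel(c["tvec"])
    o=-R.T@t;d=R.T@np.array([(u-K[0,2])/K[0,0],(v-K[1,2])/K[1,1],1]);return o+d*(h-o[2])/d[2]
E
python3 - <<'E'
import numpy as np,cv2
from h import *
T=np.load("top.npz");S=np.load("side.npz")
for n,c in(("top",T),("side",S)):
    P=cloud(c); col=c["color"].astype(int)
    print(n,"cam",np.round(ray(c,320,200,0),3), "origin",np.round(-cv2.Rodrigues(c["rvec"])[0].T@np.ravel(c["tvec"]),3))
    x0,y0,x1,y1=(235,190,330,232) if n=="top" else (272,160,305,240)
    Q=P[y0:y1,x0:x1].reshape(-1,3); m=(Q[:,2]>.012)&(Q[:,2]<.06); Q=Q[m]
    (d,)=[cv2.fitLine(Q[:,:2].astype(np.float32),cv2.DIST_L2,0,.01,.01).ravel()]
    s=(Q[:,:2]-d[2:])@d[:2]; print("mic",len(Q),d,"ends",np.round([d[2:]+d[:2]*s.min(),d[2:]+d[:2]*s.max()],3),np.ptp(s),"zmax",np.percentile(Q[:,2],[50,95,99]))
    x0,y0,x1,y1=(360,145,445,265) if n=="top" else (268,250,402,352)
    sub=P[y0:y1,x0:x1]; 
    for lo,hi in((.008,.018),(.05,.062),(.09,.105)):
        m=(sub[...,2]>lo)&(sub[...,2]<hi); q=sub[m]
        if len(q)>10: print("jig",lo,len(q),cv2.minAreaRect((q[:,:2]*1000).astype(np.float32)),np.median(q[:,2]))
a=cv2.resize(T["color"][140:270,355:455],None,fx=4,fy=4,interpolation=2)
b=cv2.resize(T["color"][180:240,230:330],None,fx=4,fy=4,interpolation=2)
im=np.zeros((520,800,3),np.uint8); im[:,:400]=a; im[:240,400:]=b
cv2.imwrite("pics/crop1.png",im[:,:,::-1])
cv2.imwrite("pics/crop2.png",cv2.resize(S["color"][245:355,265:405],None,fx=5,fy=5,interpolation=2)[:,:,::-1])
E
```

```text
top cam [0.54  0.135 0.   ] origin [0.489 0.134 1.082]
mic 1030 [0.28124467 0.9596361  0.5114443  0.24192777] ends [[0.482 0.14 ]
 [0.542 0.347]] 0.2162002141157593 zmax [0.03170035 0.0364042  0.03768075]
jig 0.008 3268 ((524.5745239257812, -77.80104064941406), (295.208740234375, 110.99263763427734), 14.875146865844727) 0.011590466455778724
jig 0.05 306 ((524.9431762695312, -76.59151458740234), (232.0521240234375, 97.96073913574219), 14.672119140625) 0.056184188207238445
jig 0.09 238 ((430.2942199707031, -102.63948059082031), (14.363911628723145, 100.12750244140625), 14.905771255493164) 0.09630718840882219
side cam [0.598 0.225 0.   ] origin [ 0.298 -0.502  0.925]
mic 824 [0.28240433 0.95929545 0.50762784 0.22993992] ends [[0.481 0.14 ]
 [0.544 0.352]] 0.22125685748765683 zmax [0.03342715 0.03868824 0.03985281]
jig 0.008 3802 ((524.043701171875, -75.1928939819336), (296.11968994140625, 112.88390350341797), 14.971732139587402) 0.013391627298090219
jig 0.05 474 ((525.7720947265625, -77.1336669921875), (234.46359252929688, 98.83557891845703), 14.302324295043945) 0.05711955297418999
jig 0.09 342 ((438.1087646484375, -95.39546203613281), (61.112884521484375, 98.53177642822266), 32.31420135498047) 0.09796607885768474
```

View pics/crop1.png

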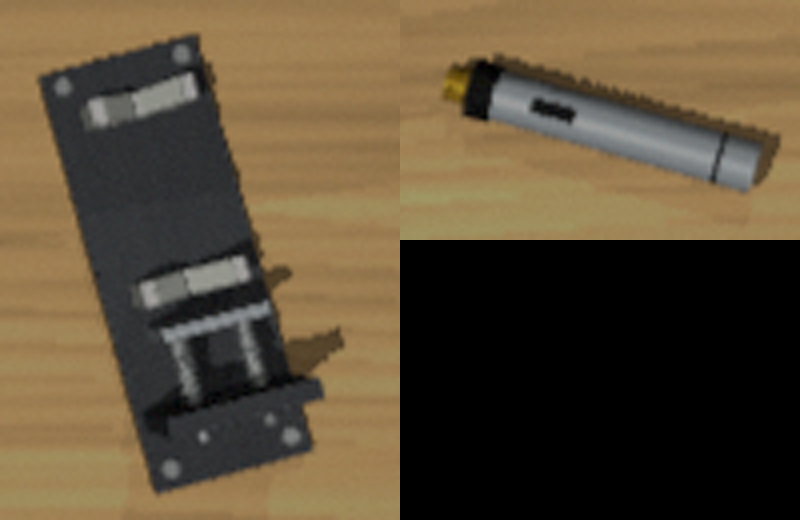

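View pics/crop2.png

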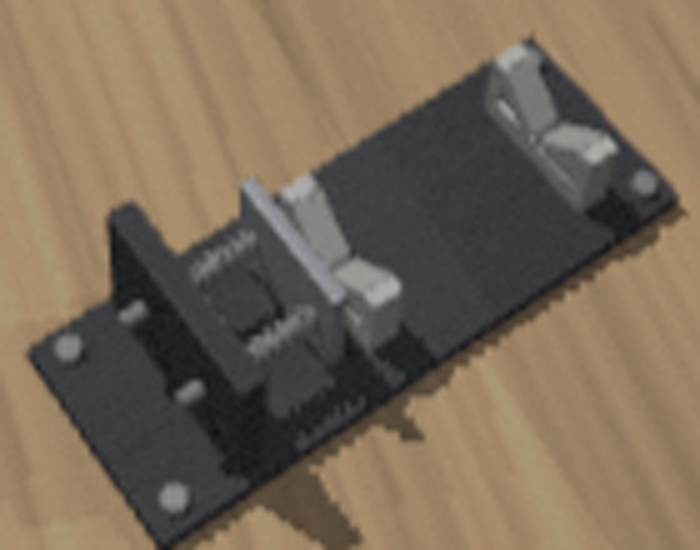

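The crops show the brass neck at the left (+y) end of the mic and its tail at the right. The jig's stop plate and wall are at the robot end, and the gap between the blocks is clear.

Estimates:
- **Mic:** origin about (0.508, 0.231), x heading -106.3°.
- **Jig:** origin about (0.570, -0.065), x heading -165.1°.

The tool y heading should be -16.3° at the grasp and -75.1° at the jig.

```bash
cat >> h.py <<'E'
from scipy.spatial.transform import Rotation as Ro
def plan(env,p,h,n):
    s=env.read_state();R=Ro.from_rotvec(s["orientation"]).as_matrix();q=np.array(s["eef_pos"])
    G=np.array([[-np.sin(np.radians(h)),np.cos(np.radians(h)),0],[np.cos(np.radians(h)),np.sin(np.radians(h)),0],[0,0,-1]]).T
    w=Ro.from_matrix(R.T@G).as_rotvec(); step=(np.array(p)-q)/n
    print("t",s["time_s"],"pos",np.round(q,4),"head",np.degrees(np.arctan2(R[1,1],R[0,1])).round(2),"F",np.round(s["wrist_force"],2),"w",s["width"],"ff",s["finger_force"])
    for i in range(n):
        print(np.round(np.degrees(w)/n,2),np.round(R.T@step,4)); R=R@Ro.from_rotvec(w/n).as_matrix()
E
python3 - <<'E'
from station import env
from h import *
plan(env,[.508,.231,.12],-16.3,14)
E
```

```text
t 0.1 pos [0.1721 0.6525 0.196 ] head 75.23 F [-0.16  0.74  0.34] w 0.09292478553999194 ff 0.0
[-0.    0.    6.54] [-0.0309 -0.023   0.0055]
[-0.    0.    6.54] [-0.0333 -0.0193  0.0055]
[-0.    0.    6.54] [-0.0353 -0.0154  0.0054]
[-0.    0.    6.54] [-0.0368 -0.0113  0.0054]
[-0.    0.    6.54] [-0.0379 -0.007   0.0054]
[-0.    0.    6.54] [-0.0384 -0.0027  0.0054]
[-0.    0.    6.54] [-0.0385  0.0017  0.0054]
[-0.    0.    6.54] [-0.038   0.0061  0.0054]
[-0.    0.    6.54] [-0.0371  0.0104  0.0054]
[-0.    0.    6.54] [-0.0357  0.0145  0.0054]
[-0.    0.    6.54] [-0.0338  0.0185  0.0054]
[-0.    0.    6.54] [-0.0314  0.0222  0.0054]
[-0.    0.    6.54] [-0.0287  0.0257  0.0054]
[-0.    0.    6.54] [-0.0256  0.0288  0.0054]
```

>>> jog_arm(deltas=[[0,0,6.5,-0.031,-0.023,0.005,1],[0,0,6.5,-0.033,-0.019,0.005,1],[0,0,6.5,-0.035,-0.015,0.005,1],[0,0,6.5,-0.037,-0.011,0.005,1],[0,0,6.5,-0.038,-0.007,0.005,1]])

```text
time_s: 0.6
eef_pos: [0.2933, 0.5019, 0.1712]
orientation: [-1.266, -2.875, 0.001]
wrist_force: [0.2, -0.6, 0.3]
width: 0.0931
finger_force: 0.0
```

>>> jog_arm(deltas=[[0,0,6.5,-0.038,-0.003,0.005,1],[0,0,6.5,-0.038,0.002,0.005,1],[0,0,6.5,-0.038,0.006,0.005,1],[0,0,6.5,-0.037,0.01,0.005,1],[0,0,6.5,-0.036,0.014,0.005,1]])

```text
time_s: 1.1
eef_pos: [0.4125, 0.3519, 0.1464]
orientation: [2.02, 2.406, -0.0]
wrist_force: [1.1, 0.7, -0.9]
width: 0.093
finger_force: 0.0
```

>>> jog_arm(deltas=[[0,0,6.5,-0.034,0.018,0.005,1],[0,0,6.5,-0.031,0.022,0.005,1],[0,0,6.5,-0.029,0.026,0.005,1],[0,0,6.5,-0.026,0.029,0.005,1],[0,0,0,0,0,0,1]])

```text
time_s: 1.6
eef_pos: [0.5102, 0.2298, 0.1256]
orientation: [2.512, 1.886, -0.003]
wrist_force: [-0.7, 0.0, -0.0]
width: 0.0929
finger_force: 0.0
```

Run:
```python
from station import env
from h import *
plan(env,[.508,.231,.013],-16.3,5)
```

```text
t 1.6 pos [0.5102 0.2298 0.1256] head -16.19 F [-0.69  0.04 -0.02] w 0.09291297594285373 ff 0.0
[-0.01  0.02  0.02] [ 0.0001 -0.0005  0.0225]
[-0.01  0.02  0.02] [ 0.0001 -0.0005  0.0225]
[-0.01  0.02  0.02] [ 0.0001 -0.0005  0.0225]
[-0.01  0.02  0.02] [ 0.0001 -0.0005  0.0225]
[-0.01  0.02  0.02] [ 0.0001 -0.0005  0.0225]
```

>>> jog_arm(deltas=[[0,0,0.1,0,-0.002,0.025,1],[0,0,0,0,0,0.025,1],[0,0,0,0,0,0.025,1],[0,0,0,0,0,0.022,1],[0,0,0,0,0,0.014,1]])

```text
time_s: 2.1
eef_pos: [0.5057, 0.2337, 0.0139]
orientation: [-2.505, -1.895, 0.003]
wrist_force: [0.7, 0.0, -0.7]
width: 0.0931
finger_force: 0.0
```

>>> jog_arm(deltas=[[0,0,0,0,0,0,0],[0,0,0,0,0,0,-1],[0,0,0,0,0,0,-1],[0,0,0,0,0,0,-1],[0,0,0,0,0,0,-1]])

```text
time_s: 2.6
eef_pos: [0.507, 0.2337, 0.0165]
orientation: [2.507, 1.893, 0.002]
wrist_force: [0.4, 0.1, 0.1]
width: 0.0575
finger_force: 0.0
```

>>> jog_arm(deltas=[[0,0,0,0,0,0,-1],[0,0,0,0,0,0,-1],[0,0,0,0,0,0,-1],[0,0,0,0,0,0,-1],[0,0,0,0,0,0,-1]])

```text
time_s: 3.1
eef_pos: [0.5067, 0.2335, 0.0157]
orientation: [-2.507, -1.893, 0.0]
wrist_force: [-0.6, 0.8, 0.4]
width: 0.0177
finger_force: 0.0
```

The width has fallen below 35 mm with no force on the pads, so I'll look.

Run:
```python
from station import env
from h import *
im=[]
for n in("top","side"):
    c=env.capture(n); np.savez(n+"1.npz",**c); K=c["intrinsics"]
    im.append(c["color"])
    uv=cv2.projectPoints(np.array([[.508,.231,.0175],[.507,.2335,.016]]),c["rvec"],c["tvec"],K,None)[0].reshape(-1,2);print(n,uv.round(1))
a=cv2.resize(im[0][150:290,200:360],None,fx=2.5,fy=2.5);b=cv2.resize(im[1][110:250,210:370],None,fx=2.5,fy=2.5)
cv2.imwrite("pics/c3.png",np.hstack([a,b])[:,:,::-1]); print(env.read_state()["width"])
```

```text
top [[284.4 211.7]
 [283.6 212. ]]
side [[288.5 202.9]
 [287.9 202.7]]
0.009521678759521134
```

View pics/c3.png

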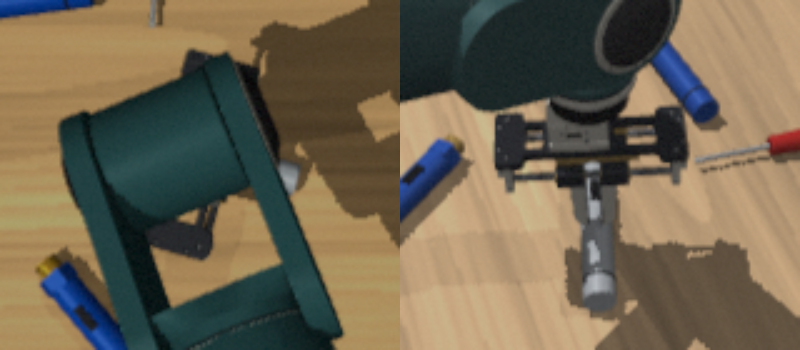

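Run:
```python
from station import env
from h import *
c=np.load("side1.npz");P=cloud(c)
print("depth columns at row: world xyz (mm)")
for v in (168,172,176,179,182,184,187,190,195):
    print(v,[(u,*(P[v,u]*1000).astype(int)) for u in (253,268,276,283,288,293,300,320)])
s=env.read_state();print({k:np.round(x,4) for k,x in s.items()})
cv2.imwrite("pics/c4.png",cv2.resize(c["color"][140:240,235:345],None,fx=6,fy=6,interpolation=2)[:,:,::-1])
```

```text
depth columns at row: world xyz (mm)
168 [(253, np.int64(427), np.int64(246), np.int64(164)), (268, np.int64(461), np.int64(231), np.int64(167)), (276, np.int64(477), np.int64(219), np.int64(173)), (283, np.int64(494), np.int64(217), np.int64(168)), (288, np.int64(505), np.int64(209), np.int64(172)), (293, np.int64(517), np.int64(210), np.int64(167)), (300, np.int64(533), np.int64(204), np.int64(168)), (320, np.int64(580), np.int64(190), np.int64(165))]
172 [(253, np.int64(423), np.int64(232), np.int64(165)), (268, np.int64(459), np.int64(227), np.int64(157)), (276, np.int64(476), np.int64(217), np.int64(161)), (283, np.int64(493), np.int64(216), np.int64(156)), (288, np.int64(505), np.int64(212), np.int64(156)), (293, np.int64(516), np.int64(206), np.int64(158)), (300, np.int64(533), np.int64(204), np.int64(154)), (320, np.int64(575), np.int64(177), np.int64(165))]
176 [(253, np.int64(420), np.int64(222), np.int64(162)), (268, np.int64(487), np.int64(362), np.int64(0)), (276, np.int64(475), np.int64(216), np.int64(148)), (283, np.int64(492), np.int64(212), np.int64(147)), (288, np.i
[... 2527 characters left out ...]
np.int64(519), np.int64(223), np.int64(54)), (300, np.int64(551), np.int64(260), np.int64(1)), (320, np.int64(604), np.int64(243), np.int64(0))]
{'time_s': np.float64(3.2), 'joint_pos': array([ 0.3862, -0.0282,  1.8921,  0.    ,  1.2778,  0.6631]), 'dq': array([ 0.0002, -0.0021, -0.0001, -0.    , -0.0006,  0.0008]), 'joint_efforts': array([-3.10000e-03, -5.48347e+01, -5.72180e+01,  6.80000e-02,
       -3.56000e-02,  1.00000e-04]), 'eef_pos': array([0.5067, 0.2335, 0.0157]), 'orientation': array([-2.5068e+00, -1.8935e+00,  1.0000e-04]), 'wrist_force': array([ 0.2042,  0.205 , -0.6635]), 'moment': array([-0.0012,  0.0992,  0.0065]), 'finger_force': np.float64(0.0), 'width': np.float64(0.0095)}
```

View pics/c4.png

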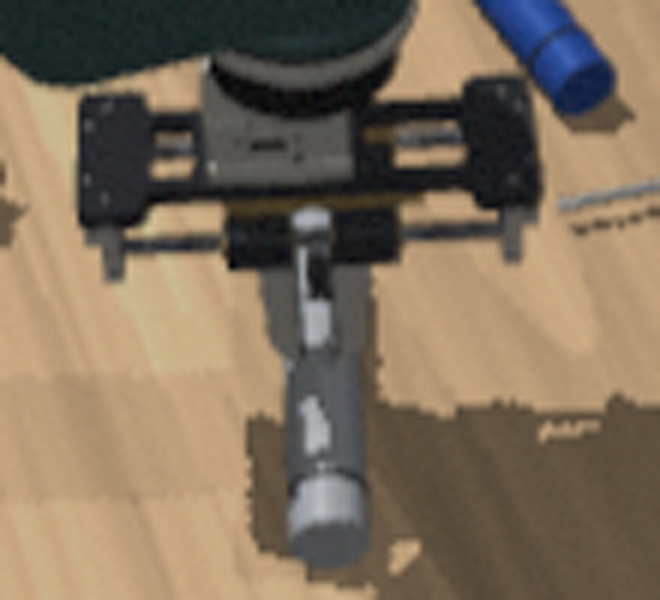

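Run:
```python
from station import env
from h import *
c=np.load("side1.npz");P=cloud(c)
for v in range(194,206):
    print(v,[tuple(int(k) for k in P[v,u]*1000) for u in (279,281,284,288,292,295,297)])
```

```text
194 [(496, 281, 3), (489, 231, 60), (496, 230, 58), (511, 244, 37), (517, 225, 56), (523, 220, 59), (544, 267, 0)]
195 [(495, 279, 2), (488, 231, 56), (495, 227, 58), (511, 244, 34), (516, 223, 54), (523, 218, 58), (542, 262, 2)]
196 [(495, 279, -1), (488, 231, 52), (495, 226, 55), (509, 239, 36), (516, 223, 50), (523, 221, 50), (541, 258, 3)]
197 [(493, 272, 1), (488, 230, 49), (496, 230, 46), (508, 234, 38), (516, 224, 46), (535, 257, 2), (541, 259, -2)]
198 [(492, 269, 1), (497, 267, 2), (495, 226, 47), (507, 231, 37), (517, 226, 38), (534, 255, 0), (538, 250, 3)]
199 [(491, 266, 0), (495, 261, 4), (494, 226, 44), (507, 231, 33), (517, 229, 31), (533, 251, 0), (538, 248, 2)]
200 [(489, 261, 3), (496, 263, -1), (496, 232, 32), (505, 225, 36), (515, 223, 35), (532, 248, 0), (536, 244, 2)]
201 [(489, 259, 1), (493, 254, 4), (494, 226, 35), (504, 221, 36), (515, 222, 32), (530, 243, 2), (536, 243, 0)]
202 [(487, 255, 2), (492, 252, 2), (493, 223, 34), (503, 218, 37), (513, 215, 36), (529, 239, 3), (534, 238, 2)]
203 [(486, 252, 1), (492, 252, 0), (493, 222, 32), (501, 213, 39), (512, 213, 34), (528, 237, 1), (532, 233, 3)]
204 [(485, 247, 3), (491, 247, 0), (492, 221, 29), (500, 209, 40), (512, 214, 29), (527, 236, -1), (532, 231, 2)]
205 [(485, 248, -2), (489, 243, 1), (491, 218, 29), (500, 209, 36), (510, 207, 34), (520, 213, 22), (530, 227, 3)]
```

The depth data shows the fingertips at z ≈ 45 mm, above the mic. The true TCP is therefore about 40 mm higher than reported, while x and y agree, and the mic hasn't moved. I'll trust the cameras for height, open up and go lower.

>>> jog_arm(deltas=[[0,0,0,0,0,0,1],[0,0,0,0,0,0,1],[0,0,0,0,0,0,1],[0,0,0,0,0,0,1],[0,0,0,0,0,0,1]])

```text
time_s: 3.7
eef_pos: [0.5067, 0.2335, 0.0157]
orientation: [-2.507, -1.893, 0.0]
wrist_force: [0.3, 0.4, -0.9]
width: 0.0452
finger_force: 0.0
```

>>> jog_arm(deltas=[[0,0,0,0,0,0,1],[0,0,0,0,0,0,1],[0,0,0,0,0,0,1],[0,0,0,0,0,0,1],[0,0,0,0,0,0,1]])

```text
time_s: 4.2
eef_pos: [0.5067, 0.2335, 0.0157]
orientation: [2.507, 1.893, -0.0]
wrist_force: [0.3, 0.3, -0.3]
width: 0.0849
finger_force: 0.0
```

Run:
```python
from station import env
from h import *
c=env.capture("side");P=cloud(c);K=c["intrinsics"]
s=env.read_state();print(s["eef_pos"],s["width"],s["wrist_force"])
# finger points: near plane of tool centre, lying 45-60 mm off along tool y
h=np.radians(-16.3);y=np.array([np.cos(h),np.sin(h)]);x=np.array([-np.sin(h),np.cos(h)])
q=P.reshape(-1,3);d=q[:,:2]-np.array(s["eef_pos"])[:2];a=d@y;b=d@x
for sg in(1,-1):
    m=(sg*a>44)|((sg*a>.044)&(sg*a<.068)&(abs(b)<.014)&(q[:,2]>.015)&(q[:,2]<.12));r=q[m]
    print(sg,len(r),np.sort(r[:,2])[:12].round(3), (sg*a[m]).min(),(sg*a[m]).max())
```

```text
[0.50670878 0.23352959 0.01575188] 0.0888283061929106 [ 0.03222947 -0.07809283 -0.85506853]
1 92 [0.041 0.044 0.045 0.045 0.046 0.046 0.046 0.047 0.051 0.051 0.052 0.052] 0.04400152262806822 0.0597305002915714
-1 76 [0.041 0.043 0.044 0.045 0.046 0.047 0.047 0.05  0.051 0.051 0.052 0.053] 0.04407592949523464 0.05869049433087266
```

>>> jog_arm(deltas=[[0,0,0,0,0,0.012,1],[0,0,0,0,0,0.012,1],[0,0,0,0,0,0.008,1],[0,0,0,0,0,0.006,1],[0,0,0,0,0,0,1]])

```text
time_s: 4.75
eef_pos: [0.5066, 0.2335, -0.0217]
orientation: [-2.507, -1.893, 0.001]
wrist_force: [-11.1, -4.0, 17.2]
width: 0.0929
finger_force: 9.1
```

>>> jog_arm(deltas=[[0,0,0,0,0,0,-1],[0,0,0,0,0,0,-1],[0,0,0,0,0,0,-1],[0,0,0,0,0,0,-1],[0,0,0,0,0,0,-1]])

```text
time_s: 5.25
eef_pos: [0.5071, 0.234, -0.0216]
orientation: [-2.507, -1.893, -0.002]
wrist_force: [-2.9, 0.9, 10.8]
width: 0.0579
finger_force: 5.1
```

>>> jog_arm(deltas=[[0,0,0,0,0,0,-1],[0,0,0,0,0,0,-1],[0,0,0,0,0,0,-1],[0,0,0,0,0,0,-1],[0,0,0,0,0,0,-1]])

```text
time_s: 5.75
eef_pos: [0.5072, 0.2339, -0.0216]
orientation: [2.507, 1.893, 0.002]
wrist_force: [-1.9, 0.6, 10.0]
width: 0.0342
finger_force: 31.2
```

>>> jog_arm(deltas=[[0,0,0,0,0,-0.01,-1],[0,0,0,0,0,-0.02,-1],[0,0,0,0,0,-0.03,-1],[0,0,0,0,0,-0.03,-1],[0,0,0,0,0,-0.025,-1]])

```text
time_s: 6.25
eef_pos: [0.5067, 0.2335, 0.0944]
orientation: [2.507, 1.893, 0.0]
wrist_force: [0.7, 0.2, -1.7]
width: 0.0341
finger_force: 30.0
```

Run:
```python
from station import env
from h import *
j=np.radians(-165.1);jx=np.array([np.cos(j),np.sin(j)])
o=np.array([.570,-.065])-jx*.025
print(o);plan(env,[*o,.095],-75.1,10)
```

```text
[ 0.5941594  -0.05857168]
t 6.25 pos [0.5067 0.2335 0.0944] head -15.87 F [ 0.66  0.17 -1.75] w 0.03409599788091375 ff 29.983609914779663
[ 0.   -0.    5.92] [-0.0257  0.0164 -0.0001]
[ 0.   -0.    5.92] [-0.0239  0.019  -0.0001]
[ 0.   -0.    5.92] [-0.0218  0.0213 -0.0001]
[ 0.   -0.    5.92] [-0.0195  0.0235 -0.0001]
[ 0.   -0.    5.92] [-0.0169  0.0253 -0.0001]
[ 0.   -0.    5.92] [-0.0142  0.027  -0.0001]
[ 0.   -0.    5.92] [-0.0114  0.0283 -0.0001]
[ 0.   -0.    5.92] [-0.0084  0.0293 -0.0001]
[ 0.   -0.    5.92] [-0.0053  0.03   -0.0001]
[ 0.   -0.    5.92] [-0.0022  0.0304 -0.0001]
```

>>> jog_arm(deltas=[[0,0,5.9,-0.026,0.016,0,-1],[0,0,5.9,-0.024,0.019,0,-1],[0,0,5.9,-0.022,0.021,0,-1],[0,0,5.9,-0.02,0.023,0,-1],[0,0,5.9,-0.017,0.025,0,-1]])

```text
time_s: 6.75
eef_pos: [0.5487, 0.0859, 0.0927]
orientation: [-2.909, -1.187, 0.001]
wrist_force: [0.1, 0.2, -1.9]
width: 0.0344
finger_force: 30.0
```

>>> jog_arm(deltas=[[0,0,5.9,-0.014,0.027,0,-1],[0,0,5.9,-0.011,0.028,0,-1],[0,0,5.9,-0.008,0.029,0,-1],[0,0,5.9,-0.005,0.03,0,-1],[0,0,5.9,-0.002,0.03,0,-1]])

```text
time_s: 7.25
eef_pos: [0.5937, -0.0583, 0.0926]
orientation: [-3.115, -0.407, 0.001]
wrist_force: [-0.4, 0.0, -2.7]
width: 0.0344
finger_force: 30.0
```

>>> jog_arm(deltas=[[0,0,0,0,0,0,-1],[0,0,0,0,0,0,-1],[0,0,0,0,0,0,-1]])

```text
time_s: 7.55
eef_pos: [0.5934, -0.0564, 0.0926]
orientation: [-3.114, -0.416, 0.001]
wrist_force: [0.1, -0.7, -2.4]
width: 0.0345
finger_force: 30.0
```

Run:
```python
from station import env
from h import *
o=np.array([.59416,-.05857])
plan(env,[*o,.095],-75.1,1)
for n in("top","side"):
    c=env.capture(n);np.savez(n+"2.npz",**c)
    if n=="side": cv2.imwrite("pics/c5.png",cv2.resize(c["color"][170:370,230:430],None,fx=3,fy=3,interpolation=2)[:,:,::-1])
```

```text
t 7.55 pos [ 0.5934 -0.0564  0.0926] head -74.79 F [ 0.11 -0.68 -2.38] w 0.03447613643078907 ff 29.98431533575058
[-0.02  0.02  0.31] [ 0.0002  0.0023 -0.0024]
```

View pics/c5.png

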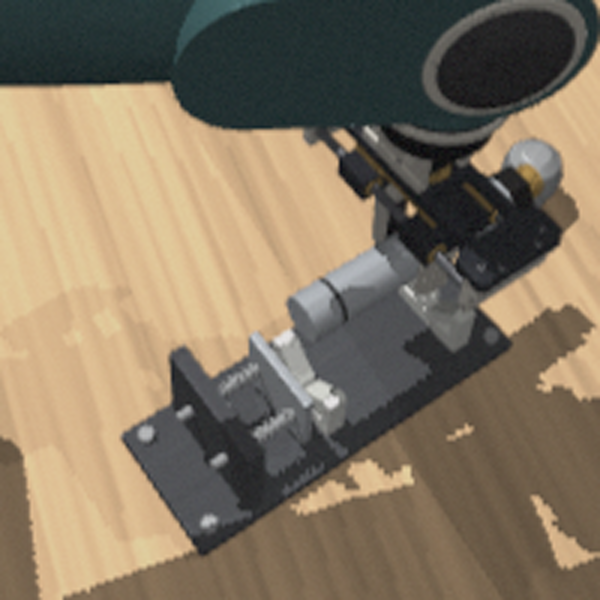

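The mic is held level above the jig with its tail, at crop (315,310), facing the stop. Next I'll fit the handle's cylinder and the jig in the same view.

```bash
cat >> h.py <<'E'
from scipy.optimize import least_squares
jd=np.radians(-165.1);jx=np.array([np.cos(jd),np.sin(jd)]);jy=np.array([-jx[1],jx[0]]);J0=np.array([.570,-.065])
def tojig(P): d=P[...,:2]-J0; return np.stack([d@jx,d@jy,P[...,2]],-1)
def micfit(c,zlo,zhi,xlo,xhi,yw=.03):
    Q=tojig(cloud(c)).reshape(-1,3); Q=Q[(Q[:,0]>xlo)&(Q[:,0]<xhi)&(abs(Q[:,1])<yw)&(Q[:,2]>zlo)&(Q[:,2]<zhi)]
    xm=Q[:,0].mean()
    f=lambda p:np.hypot((Q[:,1]-p[0]-p[1]*(Q[:,0]-xm))/np.hypot(1,p[1]),Q[:,2]-p[2]-p[3]*(Q[:,0]-xm))-.0175
    r=least_squares(f,[0,0,Q[:,2].mean()-.01,0],loss="soft_l1",f_scale=.002)
    print("n",len(Q),"x range",np.percentile(Q[:,0],[1,50,99]).round(4),"y,slope,z,slope",r.x.round(4),"at x",xm.round(3),"rms",np.std(r.fun).round(4))
E
python3 - <<'E'
from h import *
for n in("top2","side2","top","side"):
    c=np.load(n+".npz");print(n)
    if n[-1]=="2": micfit(c,.085,.16,-.03,.1,.04)
    Q=tojig(cloud(c)).reshape(-1,3)
    def box(x0,x1,z0,z1):
        m=(Q[:,0]>x0)&(Q[:,0]<x1)&(abs(Q[:,1])<.06)&(Q[:,2]>z0)&(Q[:,2]<z1);q=Q[m]
        if len(q)>5: print(" box",x0,len(q),"x",np.percentile(q[:,0],[2,50,98]).round(4),"y",np.percentile(q[:,1],[0,2,98,100]).round(4))
    box(.075,.11,.07,.09);box(.125,.165,.088,.105);box(.045,.08,.05,.061);box(-.08,-.045,.05,.061);box(-.11,.2,.007,.016)
E
```

```text
top2
n 203 x range [0.0091 0.0516 0.0916] y,slope,z,slope [-0.0019  0.0984  0.1319 -0.0972] at x 0.05 rms 0.0067
 box 0.075 39 x [0.0847 0.0876 0.0923] y [0.0012 0.0024 0.0351 0.0359]
 box -0.11 475 x [-0.0989  0.0173  0.0979] y [-0.0551 -0.054   0.0552  0.0577]
side2
n 964 x range [-0.0262  0.028   0.0918] y,slope,z,slope [-0.0037  0.0022  0.1328 -0.0716] at x 0.029 rms 0.0095
 box 0.075 183 x [0.0849 0.091  0.0931] y [-0.036  -0.0344  0.0332  0.0339]
 box 0.125 360 x [0.1379 0.1457 0.1516] y [-0.0516 -0.0493  0.0481  0.0489]
 box 0.045 115 x [0.0537 0.0619 0.0695] y [-0.0367 -0.0358  0.0335  0.0336]
 box -0.08 41 x [-0.0706 -0.0603 -0.0543] y [0.0174 0.0177 0.0332 0.0332]
 box -0.11 3244 x [-0.091   0.0439  0.1922] y [-0.058  -0.0523  0.0532  0.0548]
top
 box 0.075 101 x [0.0847 0.0882 0.0927] y [-0.0346 -0.0341  0.0333  0.0362]
 box 0.125 243 x [0.1377 0.1444 0.1515] y [-0.0496 -0.0486  0.048   0.0505]
 box 0.045 68 x [0.054  0.0619 0.0694] y [-0.0347 -0.0343  0.0347  0.0358]
 box -0.08 74 x [-0.0694 -0.0614 -0.0541] y [-0.0342 -0.0341  0.0347  0.0354]
 box -0.11 3280 x [-0.0956  0.0291  0.1903] y [-0.0548 -0.0533  0.0536  0.0562]
side
 box 0.075 183 x [0.0846 0.0907 0.093 ] y [-0.0361 -0.0338  0.0331  0.0341]
 box 0.125 359 x [0.1376 0.1458 0.1516] y [-0.0519 -0.049   0.0478  0.0488]
 box 0.045 114 x [0.0533 0.0619 0.0698] y [-0.0379 -0.0362  0.0336  0.0348]
 box -0.08 102 x [-0.071  -0.0618 -0.0542] y [-0.0361 -0.0358  0.0335  0.0337]
 box -0.11 3594 x [-0.0958  0.0312  0.1922] y [-0.0582 -0.0542  0.0531  0.0546]
```

Run:
```python
from h import *
for n in("top2","side2"):
    c=np.load(n+".npz");print(n)
    micfit(c,.095,.152,.0,.09,.022); micfit(c,.095,.152,.015,.09,.022)
    Q=tojig(cloud(c)).reshape(-1,3);Q=Q[(abs(Q[:,1])<.018)&(Q[:,2]>.1)&(Q[:,2]<.145)&(Q[:,0]<.1)&(Q[:,0]>0)];print(np.sort(Q[:,0])[-8:].round(4))
```

```text
top2
n 190 x range [0.009  0.0501 0.0711] y,slope,z,slope [-0.0019  0.0273  0.1319 -0.0227] at x 0.047 rms 0.0013
n 181 x range [0.0168 0.0513 0.0711] y,slope,z,slope [-0.0019  0.028   0.1319 -0.0264] at x 0.049 rms 0.0013
[0.0656 0.0661 0.0678 0.0684 0.0703 0.0709 0.071  0.0713]
side2
n 565 x range [0.0011 0.0407 0.0714] y,slope,z,slope [-0.0043 -0.0081  0.1334  0.0067] at x 0.04 rms 0.0027
n 460 x range [0.016  0.0479 0.0715] y,slope,z,slope [-0.0043 -0.0116  0.1335  0.005 ] at x 0.047 rms 0.0029
[0.0714 0.0714 0.0715 0.0715 0.0717 0.0719 0.0721 0.0723]
```

>>> jog_arm(deltas=[[0,0,0.3,0,0.0025,0.015,-1],[0,0,0,0,0,0.02,-1],[0,0,0,0,0,0.018,-1],[0,0,0,0,0,0.01,-1],[0,0,0,0,0,0.004,-1]])

```text
time_s: 8.15
eef_pos: [0.5936, -0.0592, 0.0241]
orientation: [-3.115, -0.406, 0.003]
wrist_force: [0.2, 0.1, -2.2]
width: 0.0339
finger_force: 30.0
```

>>> jog_arm(deltas=[[0,0,0,0,0,0,-1],[0,0,0,0,0,0,-1],[0,0,0,0,0,0,-1]])

```text
time_s: 8.45
eef_pos: [0.5948, -0.0595, 0.0266]
orientation: [3.115, 0.405, 0.002]
wrist_force: [0.1, 0.4, -2.5]
width: 0.0343
finger_force: 30.0
```

Run:
```python
from station import env
from h import *
plan(env,[.59416,-.05857,.015],-75.1,1)
for n in("top","side"):
    c=env.capture(n);np.savez(n+"3.npz",**c);print(n)
    micfit(c,.062,.088,.0,.05,.022); micfit(c,.062,.088,-.05,.05,.018)
    Q=tojig(cloud(c)).reshape(-1,3);Q=Q[(abs(Q[:,1])<.014)&(Q[:,2]>.065)&(Q[:,2]<.09)&(Q[:,0]<.1)&(Q[:,0]>0)];print(np.sort(Q[:,0]).round(4)[::-40])
```

```text
t 8.45 pos [ 0.5948 -0.0595  0.0266] head -75.17 F [ 0.06  0.35 -2.51] w 0.03430188970011218 ff 29.98241275548935
[ 0.03 -0.06 -0.07] [-0.0004 -0.0011  0.0116]
top
n 107 x range [0.0087 0.0339 0.0496] y,slope,z,slope [ 0.0014  0.039   0.0655 -0.019 ] at x 0.032 rms 0.0014
n 106 x range [0.0087 0.0336 0.0496] y,slope,z,slope [ 0.0015  0.0423  0.0655 -0.0194] at x 0.032 rms 0.0014
[0.0709 0.0604 0.0486 0.035  0.013 ]
side
n 338 x range [0.0006 0.0253 0.0494] y,slope,z,slope [-0.0012 -0.0103  0.0672  0.0165] at x 0.025 rms 0.0014
n 461 x range [-0.0218  0.0157  0.0492] y,slope,z,slope [-0.0011 -0.006   0.0672  0.0057] at x 0.016 rms 0.0015
[0.093  0.091  0.0708 0.0681 0.0611 0.0539 0.0471 0.0398 0.0325 0.0251
 0.0173 0.0101 0.0028]
```

>>> jog_arm(deltas=[[0,0,0,0,0,0.004,-1],[0,0,0,0,0,0.003,-1],[0,0,0,0,0,0.002,-1],[0,0,0,0,0,0,-1],[0,0,0,0,0,0,-1]])

```text
time_s: 9.05
eef_pos: [0.5942, -0.0593, 0.0167]
orientation: [-3.115, -0.406, 0.0]
wrist_force: [-2.6, 2.9, 1.5]
width: 0.0344
finger_force: 30.0
```

>>> jog_arm(deltas=[[0,0,0,0,0,0.001,-1],[0,0,0,0,0,0,-1]])

```text
time_s: 9.25
eef_pos: [0.5943, -0.0592, 0.0166]
orientation: [-3.115, -0.406, 0.0]
wrist_force: [-8.8, 3.8, 10.3]
width: 0.0339
finger_force: 30.0
```

>>> jog_arm(deltas=[[0,0,0,0,0,0.001,-1],[0,0,0,0,0,0,-1]])

```text
time_s: 9.45
eef_pos: [0.5944, -0.0591, 0.0164]
orientation: [-3.115, -0.406, -0.0]
wrist_force: [-13.2, 5.4, 19.3]
width: 0.0342
finger_force: 30.0
```

>>> jog_arm(deltas=[[0,0,0,0,-0.001,-0.001,-1],[0,0,0,0,0,0,-1]])

```text
time_s: 9.65
eef_pos: [0.5944, -0.0585, 0.0163]
orientation: [3.115, 0.406, 0.001]
wrist_force: [-1.1, 1.0, 7.3]
width: 0.0344
finger_force: 30.0
```

>>> jog_arm(deltas=[[0,0,0,-0.002,0,-0.0005,-1],[0,0,0,-0.002,0,0,-1],[0,0,0,-0.002,0,0,-1],[0,0,0,0,0,0,-1]])

```text
time_s: 10.05
eef_pos: [0.5881, -0.0601, 0.0162]
orientation: [-3.115, -0.405, 0.0]
wrist_force: [-0.1, 0.9, 1.7]
width: 0.0345
finger_force: 30.0
```

Run:
```python
from station import env
from h import *
plan(env,[.59416,-.05857,.015],-75.1,1)
F=env.read_state()["wrist_force"];print("jig F",F[:2]@jx,F[:2]@jy,F[2])
for n in("top","side"):
    c=env.capture(n);np.savez(n+"4.npz",**c);print(n)
    micfit(c,.055,.08,.0,.05,.018); micfit(c,.055,.08,-.05,.05,.018)
    micfit(c,.055,.08,.0,.08,.018)
    Q=tojig(cloud(c)).reshape(-1,3);Q=Q[(abs(Q[:,1])<.012)&(Q[:,2]>.062)&(Q[:,2]<.09)&(Q[:,0]<.1)&(Q[:,0]>.06)];print(np.sort(Q[:,0]).round(4)[::-8])
```

```text
t 10.05 pos [ 0.5881 -0.0601  0.0162] head -75.17 F [-0.09  0.89  1.7 ] w 0.034466654105127184 ff 29.961457550525665
[-0.    0.   -0.07] [0.0063 0.0001 0.0012]
jig F -0.14389697817603522 -0.8845509564328954 1.7018154414244826
top
n 82 x range [0.0152 0.0363 0.0496] y,slope,z,slope [ 0.     -0.0453  0.0551  0.0305] at x 0.035 rms 0.0013
n 82 x range [0.0152 0.0363 0.0496] y,slope,z,slope [ 0.     -0.0453  0.0551  0.0305] at x 0.035 rms 0.0013
n 189 x range [0.0169 0.0537 0.0767] y,slope,z,slope [ 0.0001  0.002   0.055  -0.0062] at x 0.052 rms 0.0016
[0.0773 0.0745 0.0723 0.0703 0.0681 0.0658 0.0634 0.0611]
side
n 326 x range [0.0005 0.0253 0.0492] y,slope,z,slope [-0.0021 -0.0083  0.0567 -0.0008] at x 0.025 rms 0.0013
n 396 x range [-0.0119  0.0199  0.0491] y,slope,z,slope [-0.0021 -0.0015  0.0566  0.0041] at x 0.02 rms 0.0014
n 522 x range [0.0006 0.0401 0.0768] y,slope,z,slope [-0.0021 -0.0052  0.0566 -0.0046] at x 0.04 rms 0.0015
[0.0933 0.0925 0.0923 0.092  0.0917 0.0914 0.0896 0.0875 0.0861 0.0777
 0.0766 0.0761 0.0747 0.0727 0.071  0.0696 0.0675 0.0663 0.064  0.0628
 0.0613]
```

>>> jog_arm(deltas=[[0,0,0,-0.003,0,0,-1],[0,0,0,-0.003,0,0,-1],[0,0,0,-0.003,0,0,-1],[0,0,0,-0.002,0,0,-1],[0,0,0,0,0,0,-1]])

```text
time_s: 10.65
eef_pos: [0.5774, -0.0629, 0.0163]
orientation: [3.115, 0.405, 0.0]
wrist_force: [1.6, 1.5, 0.7]
width: 0.0342
finger_force: 30.0
```

```bash
cat > m.py <<'E'
from station import env
from h import *
s=env.read_state();F=s["wrist_force"];p=np.array(s["eef_pos"]);print(s["time_s"],"tcp jig",tojig(p).round(4),"jig F",F[:2]@jx,F[:2]@jy,F[2],"ff",s["finger_force"])
for n in("top","side"):
    c=env.capture(n);micfit(c,.055,.08,.0,.075,.018)
    Q=tojig(cloud(c)).reshape(-1,3)
    w=Q[(abs(Q[:,1])<.034)&(abs(Q[:,1])>.02)&(Q[:,2]>.07)&(Q[:,2]<.09)&(Q[:,0]<.12)&(Q[:,0]>.08)]
    v=Q[(abs(Q[:,1])<.034)&(Q[:,2]>.081)&(Q[:,2]<.089)&(Q[:,0]<.12)&(Q[:,0]>.08)]
    for a in(w,v): print(n,"plate x",len(a),np.percentile(a[:,0],[1,5,50,95,99]).round(4))
E
python3 m.py
```

```text
10.65 tcp jig [-0.0077 -0.0001  0.0163] jig F -1.8954373598775942 -1.037739119959782 0.7241071172150727 ff 29.961502254009247
n 121 x range [0.0293 0.0576 0.0747] y,slope,z,slope [ 0.0001  0.0689  0.0552 -0.0344] at x 0.056 rms 0.0015
top plate x 18 [0.0888 0.0889 0.0922 0.0956 0.0959]
top plate x 54 [0.0888 0.0892 0.0924 0.096  0.0964]
n 483 x range [0.0024 0.0389 0.0741] y,slope,z,slope [-0.0021 -0.0115  0.0567 -0.0008] at x 0.039 rms 0.0014
side plate x 74 [0.0881 0.0893 0.094  0.0967 0.0969]
side plate x 126 [0.0881 0.089  0.0934 0.0964 0.0968]
```

>>> jog_arm(deltas=[[0,0,0,-0.002,0,0,-1],[0,0,0,-0.002,0,0,-1],[0,0,0,-0.0015,0,0,-1],[0,0,0,-0.001,0,0,-1],[0,0,0,0,0,0,-1]])

```text
time_s: 11.25
eef_pos: [0.572, -0.0644, 0.0164]
orientation: [3.115, 0.405, 0.003]
wrist_force: [9.1, 2.2, -2.0]
width: 0.0342
finger_force: 30.0
```

```bash
python3 m.py
```

```text
11.25 tcp jig [-0.0021 -0.0001  0.0164] jig F -9.392989996464845 0.27395385166730984 -2.0441872952962252 ff 29.96075749397278
n 94 x range [0.0364 0.0596 0.0746] y,slope,z,slope [-0.0005 -0.0245  0.0557  0.0322] at x 0.058 rms 0.0015
top plate x 17 [0.0942 0.0945 0.0986 0.1012 0.1015]
top plate x 64 [0.0942 0.0947 0.0979 0.1015 0.102 ]
n 451 x range [0.0057 0.0414 0.0746] y,slope,z,slope [-0.0021 -0.0105  0.0567  0.0003] at x 0.041 rms 0.0013
side plate x 74 [0.0942 0.0945 0.1002 0.1023 0.1027]
side plate x 122 [0.0941 0.0947 0.0987 0.1022 0.1024]
```

>>> jog_arm(deltas=[[0,0,0,-0.0003,0,0.0006,-1],[0,0,0,0,0,0,-1],[0,0,0,0,0,0,-1],[0,0,0,0,0,0,-1],[0,0,0,0,0,0,-1]])

```text
time_s: 11.85
eef_pos: [0.5721, -0.0644, 0.0163]
orientation: [3.115, 0.406, 0.004]
wrist_force: [7.9, 3.6, 3.3]
width: 0.0346
finger_force: 30.0
```

>>> jog_arm(deltas=[[0,0,0,0,0,0,-1],[0,0,0,0,0,0,-1],[0,0,0,0,0,0,-1],[0,0,0,0,0,0,-1],[0,0,0,0,0,0,-1]])

```text
time_s: 12.35
eef_pos: [0.572, -0.0644, 0.0163]
orientation: [3.115, 0.406, 0.004]
wrist_force: [7.5, 2.8, 2.6]
width: 0.0345
finger_force: 30.0
```

>>> jog_arm(deltas=[[0,0,0,0,0,0,-1],[0,0,0,0,0,0,-1],[0,0,0,0,0,0,-1],[0,0,0,0,0,0,-1],[0,0,0,0,0,0,-1]])

```text
time_s: 12.85
eef_pos: [0.572, -0.0644, 0.0163]
orientation: [3.115, 0.405, 0.004]
wrist_force: [7.7, 3.9, 2.8]
width: 0.0344
finger_force: 30.0
```

```bash
python3 m.py
```

```text
12.85 tcp jig [-0.0021 -0.      0.0163] jig F -8.410448807364244 -1.80314832883712 2.795651140533031 ff 29.961825013160706
n 94 x range [0.0364 0.0597 0.0746] y,slope,z,slope [0.0001 0.0059 0.0552 0.0075] at x 0.058 rms 0.0013
top plate x 18 [0.0941 0.0943 0.098  0.1016 0.1016]
top plate x 60 [0.0943 0.0946 0.098  0.1016 0.1017]
n 452 x range [0.0058 0.0415 0.0744] y,slope,z,slope [-0.0018 -0.0037  0.0568 -0.0008] at x 0.041 rms 0.0014
side plate x 76 [0.0941 0.0945 0.1006 0.1023 0.1026]
side plate x 119 [0.0941 0.0946 0.0985 0.1019 0.1022]
```

The mic is seated and steady, with about 9.5 mm of plate travel (≈9.5 N) and the grip held. I'm handing it in.

```bash
python3 -c "
from station import env
print(env.finish_job())"
```

```text
the job is handed in; nothing more can be done
None
```

I handed the job in at about 13 s with the handle lying in both V-blocks, tail pressing the stop plate with about 9.5 N (plate travel ≈9.5 mm) and the gripper still holding and pushing; no verdict came back.

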